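# Set the pour-over dripper to the mug

## Robot

A 6-joint arm with a two-finger parallel gripper is mounted at the origin on a cart in front of the work surface, level with it; the furniture and walls round the work are solid. World frame = base frame: x ahead of the robot, y to its left, z up, the work surface at z = 0. Lengths are in m, angles in rad, forces in N, time in s.
With the tool pointing down it reaches from about 0.3 to 0.75 m from the base axis. Payload 8.5 kg.
Tool frame: the origin (TCP) lies on the mounting face of the last link; the fingertips stand 173 mm ahead of it and the grasp point (between the pads) lies 155 mm ahead of it; z points along the fingers, y is the line along which they close (so a half turn about z gives the same grasp; the last joint's range is limited). The gripper opens to 85 mm and grips with 20 to 120 N. Pads are 22 mm wide; open, the fingers measure 114 mm over their backs; the gripper's body (76 mm by 85 mm) begins 54 mm behind the grasp point. The pads swing forward as they close: fully open they stand 13 mm farther back than shut.
Start: joints at [-0.215, 0.381, 1.297, -0, 1.464, -0.215], TCP at [0.55, 0, 0.405] pointing down, gripper open.
Joint ranges: [-3.11, 3.11], [-0.89, 2.33], [0.22, 2.48], [-1.42, 4.56], [0.17, 2.85], [-2.88, 2.88]. Speed limits (rad/s): [2.39, 2.39, 3.14, 3.14, 3.14, 3.14].

## Interface

Orientations are given as a 3x3 rotation matrix whose columns are the frame's x, y, z axes.
In Python, from rig import env gives the robot as it stands.
- The arm moves only by the shell command python3 steer.py 'ROWS' [OPENING] [FORCE]. ROWS is a JSON list of rows, 1 to 20 of them, each an object with the fields tx, ty, tz (the shift in m), rx, ry, rz (a rotation vector in rad); a field left out counts as zero; each row shifts and turns the commanded pose from where the row before left it, along the tool's axes as they then stand; what a row does not reach is not made up. A row lasts 1/12 s, in which the tool goes at most 0.0417 m and 0.125 rad, less where a joint would pass 70% of its speed; a pose out of reach is approached as far as the arm can. OPENING is the finger opening in m, set as the command begins (- or left out keeps the last). The fingers move at their own pace and stop on an object; FORCE is the grip in N (left out, the last holds). Time passes only in rows, so rows that do not move let the fingers close. It prints the time, the measured TCP pose, the force, the opening and the grip force at its end. Input that does not fit is refused with a message, and nothing moves.
- env.get_obs(): the state, without advancing time (a new reading comes with each control period).
- env.read_camera(name): name is "scene" or "side" or "wrist"; returns a dict with "image" (400x640x3 uint8, red, green, blue), "camera_matrix" (3x3 intrinsics, pixels), "xyz" and "rotation" of the camera in the world. Camera axes: x right, y up, looking along -z (the intrinsics and any distortion apply to the point x, -y, -z); pixel columns grow to the right and rows downward; lengths in m; the calibration is good to about 2 mm. The wrist camera is an equidistant fisheye: a pixel r from the principal point sees the ray r / f radians off the axis. A picture is of the moment at which its call begins. There is no depth.
- env.close_job(): hands the job in; it is judged then, once.
The state is a dict: "time": time; "joint_pos": joint angles; "qd": joint speeds; "joint_efforts": joint torques, N m; "tool_pos": TCP position; "eef_rot": TCP orientation; "contact_force": force on the tool from outside, world axes, zero at the start; "ft_torque": the same for the moment, N m; "grip_width": finger opening in m; "gripper_force": force on a finger pad.
Only numpy, scipy, OpenCV 4.12 (cv2) and the standard library are available. Lean on these libraries where they do the work, as an engineer would, in place of code of your own. Each camera call takes 0.05 s, during which the arm holds its last target. There are 200 camera calls.

## Task

Get the pour-over stand ready for the mug that stands on its board: swing the dripper over the mug, lower it until its saucer rests gently on the mug's rim with the spout inside, and then push the quick-release lever on the post fully shut so that the height stays. Leave the mug standing where it is and do not disturb anything else on the worktop.

Things in the scene. Friction and masses are not known exactly. Their poses are not given: they have to be found in the camera images.
- stand: pour-over coffee stand, fixed to the worktop: a wooden board 250 x 200 x 18 mm (long side along its own x) with an upright round steel post of 16 mm diameter, top 253 mm above the worktop. Origin: centre of the board's underside; the post stands 75 mm from it towards +x (the back). A round dark plate inlaid in the board marks where cups stand
- post_foot (a point): on the post's axis, at the board's top (18 mm above the worktop)
- dripper: holder that swings and slides on the post: 38 mm hub, arm, ring, white ceramic dripper. Origin: on the post's axis, level with the saucer's underside; its -x points along the arm to the dripper. It stays where it is left (snug bush): about 3 N push it down, 19 N lift it, 0.8 N m swing it. Swings 0.7 rad to one side of the board's middle, 1.5 to the other; starts aside on the board's +y side
- saucer (a point): centre of the flat saucer's underside, on the dripper's axis, 115 mm from the post's axis. Saucer with ring 110 mm across, 9 mm thick; the cone above reaches 97 mm diameter at its top, 46 mm above the saucer's underside; the spout below is 22 mm wide and 16 mm long. At the start the spout is clear above the mug's rim
- knob (a point): middle of the grip of the upright round wooden knob at the ring's far side: 24 mm in diameter, 195 mm from the post's axis, 80 mm from the dripper's, 36 mm above the saucer's underside (knob top 53 mm above it). Moves with the dripper. To grasp it from above let the fingers close across the arm's direction: along the arm the cone is near
- slide_height (a joint): height of the holder on the post (m), 0 to 0.125: the saucer's underside is 60 mm plus this value above the board's top
- cam_lever (a joint): quick-release lever on the hub, turning about an upright pin: 0 = open (stands out from the hub's side, square to the arm), 1.5 rad = shut, at its stop (lies along the arm, pointing to the dripper); shuts clockwise seen from above. Starts open. Turns easily (under 0.1 N m), bites on the post in its last 0.4 rad (about 0.3 N m), then stays shut and locks the holder
- lever_pin (a point): on the lever's pin, at half the blade's height (20 mm above the saucer's underside), 22.5 mm from the post's axis, on the -y side of the dripper's frame
- lever_end (a point): near the lever's free end, 69 mm from the pin, at half the blade's height. The blade is of dark steel, 8 mm thick and 16 mm high, 75 mm long, bent a little outward
- mug: the white ceramic mug with dots that stands on the stand's board, loose, 91 mm high, 80 mm in outer diameter at the rim and about 60 mm clear inside, with one handle. Origin: on its underside, 17 mm from the bowl's axis; the bowl's axis is towards its own +y, the handle towards -y
- mug_rim (a point): centre of the mug's mouth, at the height of the rim (91 mm above the mug's foot). It lies within about 8 mm of the circle that the dripper's axis swings on
- other_mug: bystander: white mug standing on the worktop itself, 94 mm high
- kettle: bystander: steel kettle on its round black base, right at the back, 225 mm high in all
- coffee_tin: bystander: black coffee tin with wire bail, 189 mm high, at the back
- tea_box: bystander: cardboard tea box, 116 mm high, at the back
- espresso_cup: bystander: small cup, 48 mm high, at the right
- teaspoon: bystander: teaspoon, 139 mm long, at the right
- egg_timer: bystander: round wind-up timer, 57 mm high, at the left front

How it is judged:
By the outcome, as a careful person would: the job done as asked, in the order asked, and still so for the second after the job is handed in, with the robot touching nothing.
It also fails if it takes over 54 s, if anything falls off the work surface, if the arm or the gripper's body presses on something with over 40 N, if the wrist force passes 120 N, or if a joint passes its speed limit or range.

## Working session

There is one attempt and no reset: what is moved stays moved. The work goes in short steps, Python scripts to look and compute and a shell command to move; the robot and the scene stay as the last step left them, time stands still between calls to the robot, and variables do not carry over. Pictures are saved under pics/ and viewed, at most 10 in all, crops included, and the job is handed in when it is done.

```bash
ls; mkdir -p pics; python3 - <<'E'
from rig import env
import cv2,numpy as np
for n in ["scene","side","wrist"]:
    c=env.read_camera(n); cv2.imwrite(f"pics/{n}0.png",c["image"][:,:,::-1]); print(n,c["camera_matrix"].tolist(),np.round(c["xyz"],4),np.round(c["rotation"],4).tolist(), [k for k in c])
o=env.get_obs();print(o)
E
```

```text
pics
rig.py
steer.py
scene [[428.6629954589039, 0.0, 322.42489957414233], [0.0, 428.6629954589039, 197.59607441410802], [0.0, 0.0, 1.0]] [ 0.6228 -0.5402  1.094 ] [[0.9967, -0.0684, 0.0431], [0.0805, 0.8822, -0.4639], [-0.0063, 0.4659, 0.8848]] ['image', 'camera_matrix', 'xyz', 'rotation']
side [[496.4614018192081, 0.0, 311.59147866911127], [0.0, 496.4614018192081, 197.682165884946], [0.0, 0.0, 1.0]] [-0.3859 -0.456   0.6188] [[0.4187, 0.4163, -0.8071], [-0.9081, 0.1893, -0.3735], [-0.0027, 0.8893, 0.4574]] ['image', 'camera_matrix', 'xyz', 'rotation']
wrist [[309.70691628693146, 0.0, 324.61138031190586], [0.0, 309.70691628693146, 196.64424234205154], [0.0, 0.0, 1.0]] [0.5494 0.0771 0.373 ] [[1.0, -0.0002, 0.0015], [-0.0002, 0.9544, 0.2986], [-0.0015, -0.2986, 0.9544]] ['image', 'camera_matrix', 'xyz', 'rotation']
{'time': 0.15, 'joint_pos': array([-2.15321110e-01,  3.81062689e-01,  1.29802274e+00, -1.45299654e-06,
        1.46360524e+00, -2.15336115e-01]), 'qd': array([-0.00065455, -0.00218965, -0.00401128,  0.00075519,  0.00016907,
       -0.00027415]), 'joint_efforts': array([ 1.94521621e-03, -4.48624384e+01, -2.31344014e+01, -1.86937300e-04,
        3.77541786e-03, -1.65174959e-05]), 'tool_pos': array([ 5.49970548e-01, -7.62869021e-06,  4.04263546e-01]), 'eef_rot': array([[-1.50366485e-05,  9.99999424e-01, -1.07296674e-03],
       [ 9.99999973e-01,  1.52868637e-05,  2.33191530e-04],
       [ 2.33207798e-04, -1.07296320e-03, -9.99999397e-01]]), 'contact_force': array([-0.09190908, -0.93560288,  0.20211274]), 'ft_torque': array([-0.0269842 , -0.01705988, -0.02885755]), 'gripper_force': 0.0, 'grip_width': 0.085332079081559}
```

View pics/scene0.png

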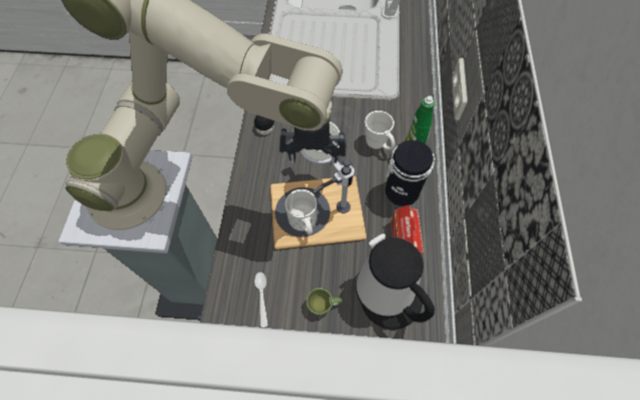

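View pics/side0.png

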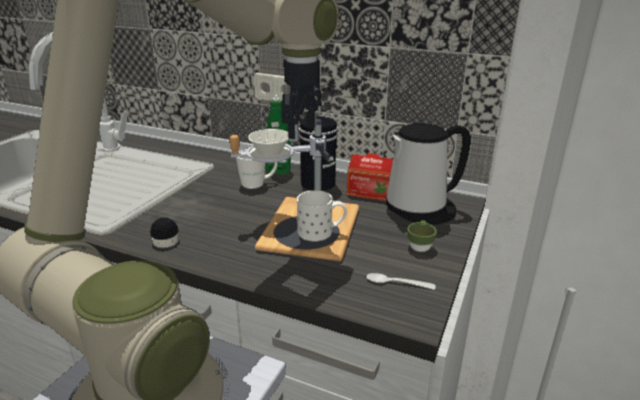

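View pics/wrist0.png

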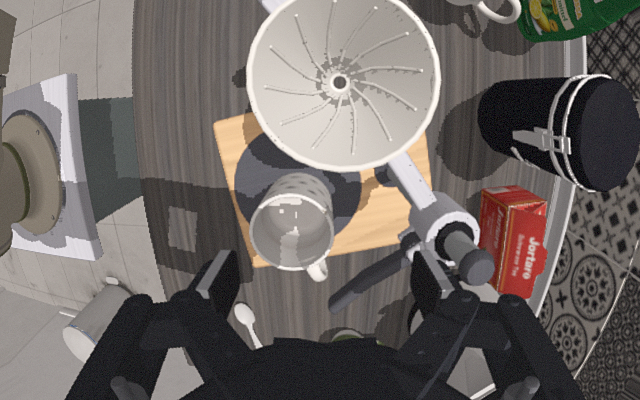

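The scene view shows the board (~(318,212)), the mug (300,207) and the post top (347,170). The dripper sits behind the gripper on the +y side. In the side view the knob is at (235,145), the post top at (317,118) and the mug rim at (315,198). In the wrist view the cone's mouth is around (342,75), the mug rim at (292,230), the post top at (480,266) and the lever blade at (370,280). I'll enlarge these to read exact pixels.

```bash
cat > h.py <<'E'
from rig import env
import cv2,numpy as np
def ray(c,name,u,v):
    K=c["camera_matrix"];x=(u-K[0,2])/K[0,0];y=(v-K[1,2])/K[1,1]
    if name=="wrist":
        t=np.hypot(x,y);s=np.sin(t)/max(t,1e-9);d=np.array([x*s,-y*s,-np.cos(t)])
    else: d=np.array([x,-y,-1.])
    d=np.array(c["rotation"])@d;return np.array(c["xyz"]),d/np.linalg.norm(d)
def plane(c,name,u,v,z):
    o,d=ray(c,name,u,v);return o+d*(z-o[2])/d[2]
def tri(*rs):
    A=0;b=0
    for o,d in rs:
        P=np.eye(3)-np.outer(d,d);A=A+P;b=b+P@o
    p=np.linalg.solve(A,b);return p,[round(float(np.linalg.norm((np.eye(3)-np.outer(d,d))@(p-o)))*1000,1) for o,d in rs]
def proj(c,name,p):
    K=c["camera_matrix"];q=np.array(c["rotation"]).T@(np.array(p)-c["xyz"]);q=q*[1,-1,-1]
    if name=="wrist":
        r=np.hypot(q[0],q[1]);t=np.arctan2(r,q[2]);m=q[:2]/r*t
    else: m=q[:2]/q[2]
    return m[0]*K[0,0]+K[0,2],m[1]*K[1,1]+K[1,2]
E
python3 - <<'E'
from h import *
S=cv2.imread("pics/scene0.png");D=cv2.imread("pics/side0.png");W=cv2.imread("pics/wrist0.png")
a=cv2.resize(S[110:260,250:390],None,fx=2.85,fy=2.85,interpolation=cv2.INTER_CUBIC)[:400,:400]
b=cv2.resize(D[100:260,220:380],None,fx=2.5,fy=2.5,interpolation=cv2.INTER_CUBIC)[:400,:400]
cv2.imwrite("pics/m1.png",np.hstack([a,b]))
cv2.imwrite("pics/m2.png",cv2.resize(W[150:330,230:510],None,fx=2.5,fy=2.5,interpolation=cv2.INTER_CUBIC))
E
```

```text
(no output)
```

View pics/m1.png

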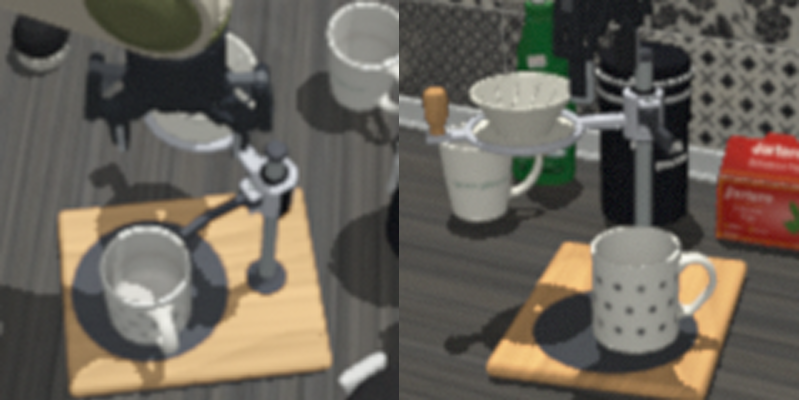

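View pics/m2.png

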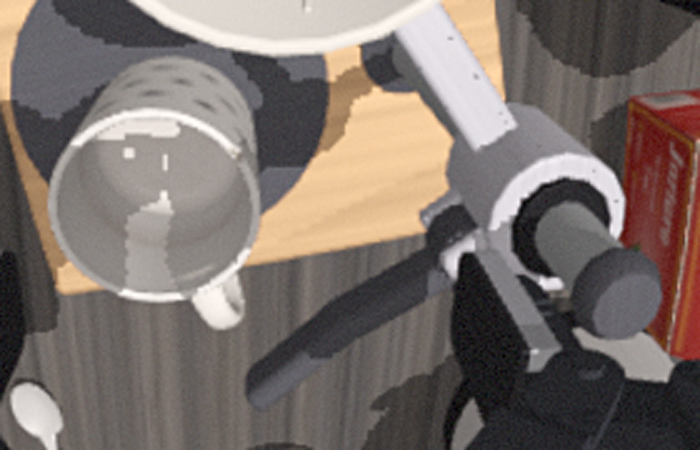

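The mosaic shows these positions in full-image pixels. Post top: scene (346.5,164.4), side (318,119.2), wrist (481.2,266.8). Mug rim centre: scene (301.2,201.9), side (314.6,199.2), wrist (292,231.6). Knob: side (233.6,144). Lever tip: scene (316.7,190.7), wrist (334.8,308). Cone mouth: wrist, about (343,75).

```bash
python3 - <<'E'
from h import *
C={n:env.read_camera(n) for n in ["scene","side","wrist"]}
R=lambda n,u,v:ray(C[n],n,u,v)
pt=tri(R("scene",346.5,164.4),R("side",318,119.2),R("wrist",481.2,266.8));print("posttop",pt)
print("foot",plane(C["scene"],"scene",343.3,207.2,.018))
print("rim",tri(R("scene",301.2,201.9),R("side",314.6,199.2),R("wrist",292,231.6)))
print("rim sc+wr",tri(R("scene",301.2,201.9),R("wrist",292,231.6)))
print("lever end",tri(R("scene",316.7,190.7),R("wrist",334.8,308)))
# cone mouth: mask in wrist image, ellipse fit via rays to rim plane
for pxs in [("wrist",343,75)]:
    for z in (.2,.22,.24): print("cone",z,plane(C["wrist"],*pxs,z))
# mug rim outer circle from wrist rays on z=.109
W=[(50,205),(260,204),(160,108),(150,300),(85,135),(238,145),(80,275),(235,270)]
P=np.array([plane(C["wrist"],"wrist",230+u/2.5,150+v/2.5,.109)[:2] for u,v in W])
A=np.c_[2*P,np.ones(len(P))];s=np.linalg.lstsq(A,(P**2).sum(1),rcond=None)[0];print("rim circle",s[:2],np.sqrt(s[2]+s[0]**2+s[1]**2))
# knob: ray from side meets circle r=.195 about post
o,d=R("side",233.6,144)
for t in np.linspace(.9,1.3,401):
    p=o+t*d
    if abs(np.hypot(*(p-pt[0])[:2])-.195)<.001: print("knob",t,p,np.arctan2(p[1]-pt[0][1],p[0]-pt[0][0]))
# board: orange mask corners
hsv=cv2.cvtColor(C["scene"]["image"],cv2.COLOR_RGB2HSV);m=cv2.inRange(hsv,(8,80,120),(25,255,255));m[:160]=0;m[270:]=0
cs=max(cv2.findContours(m,0,2)[0],key=cv2.contourArea);r=cv2.boxPoints(cv2.minAreaRect(cs))
for u,v in r: print("corner",u,v,plane(C["scene"],"scene",u,v,.018))
E
```

```text
posttop (array([ 0.63087575, -0.00250016,  0.2486145 ]), [2.8, 3.2, 2.6])
foot [ 0.63122097 -0.00188616  0.018     ]
rim (array([ 0.51971563, -0.04164937,  0.10457804]), [3.2, 3.0, 1.5])
rim sc+wr (array([ 0.51987119, -0.04012653,  0.10831573]), [1.2, 1.2])
lever end (array([ 0.56031769, -0.05578762,  0.20262354]), [4.1, 4.1])
cone 0.2 [0.55937934 0.09271538 0.2       ]
cone 0.22 [0.55823419 0.09091403 0.22      ]
cone 0.24 [0.55708904 0.08911268 0.24      ]
rim circle [ 0.51814208 -0.04268401] 0.04006019999014802
corner 267.291 183.94151 [0.40808638 0.05603864 0.018     ]
corner 359.4036 173.98338 [0.67180861 0.10992198 0.018     ]
corner 366.4072 238.76677 [ 0.69888192 -0.0920644   0.018     ]
corner 274.2946 248.7249 [ 0.45467472 -0.13986903  0.018     ]
```

```bash
python3 - <<'E'
from h import *
C={n:env.read_camera(n) for n in ["scene","side","wrist"]}
pt=np.array([.631,-.0022])
im=C["side"]["image"];hsv=cv2.cvtColor(im,cv2.COLOR_RGB2HSV);m=cv2.inRange(hsv,(5,90,90),(22,255,255));m[:, :215]=0;m[:,255:]=0;m[:120]=0;m[170:]=0
ys,xs=np.where(m>0);print("knob px",xs.min(),xs.max(),ys.min(),ys.max(),xs.mean(),ys.mean())
for z in (.2,.21,.22,.23):
    p=plane(C["side"],"side",xs.mean(),ys.mean(),z);q=p[:2]-pt;print(z,p,np.hypot(*q),np.arctan2(q[1],-q[0]))
# cone mouth circle from wrist: bright cream region
im=C["wrist"]["image"].astype(int)
w=C["wrist"];hs=cv2.cvtColor(w["image"],cv2.COLOR_RGB2GRAY);m=(hs>150).astype(np.uint8);m[175:]=0;m[:,:240]=0;m[:,450:]=0
m=cv2.morphologyEx(m,cv2.MORPH_OPEN,np.ones((7,7)))
c=max(cv2.findContours(m,0,1)[0],key=cv2.contourArea)[:,0]
h=cv2.convexHull(c)[:,0];k=h[(h[:,1]>60)&(h[:,1]<174)];print(len(k),k.min(0),k.max(0))
for z in (.21,.22,.23,.24):
    P=np.array([plane(w,"wrist",u,v,z)[:2] for u,v in k]);A=np.c_[2*P,np.ones(len(P))];s=np.linalg.lstsq(A,(P**2).sum(1),rcond=None)[0]
    q=s[:2]-pt;print(z,s[:2],"rad",np.sqrt(s[2]+s[0]**2+s[1]**2),np.hypot(*q),np.arctan2(q[1],-q[0]))
# kettle bottom in scene
for u,v in [(372,270),(385,325),(420,300),(393,208)]: print("k",u,v,plane(C["scene"],"scene",u,v,.0),plane(C["scene"],"scene",u,v,.15))
E
```

```text
knob px 229 239 134 153 234.2876712328767 142.8082191780822
0.2 [0.53411741 0.16962728 0.2       ] 0.19725832874466107 1.0573917481149715
0.21 [0.51214872 0.15468814 0.21      ] 0.1968235688002525 0.9224779977536438
0.22 [0.49018002 0.13974901 0.22      ] 0.19994946488620827 0.7893909348963728
0.23 [0.46821133 0.12480988 0.23      ] 0.20647436179384737 0.662558888903959
17 [246  65] [439 171]
0.21 [0.5594472  0.09210313] rad 0.05191996674972968 0.11837602207281028 0.9217166544874793
0.22 [0.5588369  0.09118563] rad 0.048743829990528696 0.11801859947559161 0.91289782335012
0.23 [0.5582266  0.09026814] rad 0.045567693231316625 0.11767041073672876 0.904026108654683
0.24 [0.55761629 0.08935065] rad 0.04239155647211123 0.11733153806242091 0.8951024422481858
k 372 270 [ 0.71783084 -0.17238679  0.        ] [ 0.70480347 -0.2228219   0.15      ]
k 385 325 [ 0.75392457 -0.31222471  0.        ] [ 0.73594854 -0.34348721  0.15      ]
k 420 300 [ 0.84230994 -0.24249115  0.        ] [ 0.81221574 -0.28331453  0.15      ]
k 393 208 [0.77242271 0.01552423 0.        ] [ 0.75191047 -0.0606746   0.15      ]
```

Two views agree on the numbers:
- Post is at (0.631,-0.002).
- Saucer underside is at z≈0.175.
- Arm angle is φ≈0.917, from -x towards +y.
- Knob is at (0.512,0.153,0.211).
- Mug rim centre is at (0.5185,-0.042,0.109), 0.119 from the post, at φ≈-0.34.

Next I move above the knob.

```bash
python3 steer.py '[{"tz":-0.04}, {"tx":0.0306, "ty":-0.0076}, {"tx":0.0306, "ty":-0.0076}, {"tx":0.0306, "ty":-0.0076}, {"tx":0.0306, "ty":-0.0076}, {"tx":0.0306, "ty":-0.0076}, {"rz":-0.109}, {"rz":-0.109}, {"rz":-0.109}, {"rz":-0.109}, {"rz":-0.109}, {"rz":-0.109}, {}, {}]'
python3 - <<'E'
from h import *
c=env.read_camera("wrist");o=env.get_obs();print(o["tool_pos"],np.round(o["eef_rot"],3).tolist(),o["joint_pos"],o["contact_force"])
im=c["image"];cv2.imwrite("pics/w1.png",im[:,:,::-1])
hsv=cv2.cvtColor(im,cv2.COLOR_RGB2HSV);m=cv2.inRange(hsv,(5,90,90),(22,255,255))
print("pred knob top",proj(c,"wrist",[.512,.153,.228]))
for q in cv2.findContours(m,0,2)[0]:
    if cv2.contourArea(q)>60: print(cv2.boundingRect(q),cv2.contourArea(q))
s=env.read_camera("scene");cv2.imwrite("pics/s1.png",s["image"][:,:,::-1])
E
```

```text
time: 1.62
tool_pos: [0.512, 0.153, 0.4447]
eef_rot: [[-0.606, 0.796, -0.0], [0.796, 0.606, 0.0], [0.0, -0.0, -1.0]]
contact_force: [0.3, -0.4, -0.4]
grip_width: 0.0855
gripper_force: 0.0
[0.51196663 0.15301345 0.44471422] [[-0.606, 0.796, -0.0], [0.796, 0.606, 0.0], [0.0, -0.0, -1.0]] [ 6.87101088e-02  3.27102101e-01  1.26344304e+00  3.31362594e-05
  1.55109526e+00 -5.81894262e-01] [ 0.26477976 -0.01376925 -0.68550814]
pred knob top (np.float64(324.7619490386816), np.float64(224.93172947489245))
(355, 232, 28, 22) 77.0
(190, 175, 163, 108) 2935.0
```

View pics/w1.png

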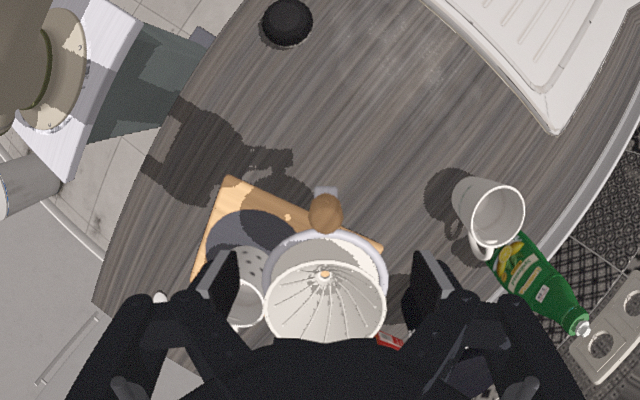

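The wrist view shows the knob centred at about (325.5,213), with its top at about y=218. It sits between the fingers laterally. I'll triangulate it against the side view.

```bash
python3 - <<'E'
from h import *
c=env.read_camera("wrist");s=env.read_camera("side")
print(tri(ray(c,"wrist",325.5,213),ray(s,"side",234.3,142.8)))
for z in (.205,.2105,.228): print(z,plane(c,"wrist",325.5,213,z),proj(c,"wrist",[.512,.153,z]))
im=c["image"];hsv=cv2.cvtColor(im,cv2.COLOR_RGB2HSV);m=cv2.inRange(hsv,(5,110,50),(20,255,255))[185:240,300:350];ys,xs=np.where(m);print(xs.mean()+300,ys.mean()+185,ys.min()+185,ys.max()+185,xs.min()+300,xs.max()+300)
im=s["image"];hsv=cv2.cvtColor(im,cv2.COLOR_RGB2HSV);m=cv2.inRange(hsv,(5,90,60),(20,255,255))[120:170,215:255];ys,xs=np.where(m);print(xs.mean()+215,ys.mean()+120)
# cone mouth / post
pt=np.array([.631,-.0022])
h=cv2.cvtColor(c["image"],cv2.COLOR_RGB2GRAY)
P=[(264,312),(386,308),(325,262),(285,272),(365,272),(274,330),(379,328)]
for z in (.215,.22,.225):
    Q=np.array([plane(c,"wrist",u,v,z)[:2] for u,v in P]);A=np.c_[2*Q,np.ones(len(Q))];t=np.linalg.lstsq(A,(Q**2).sum(1),rcond=None)[0];print(z,t[:2],np.sqrt(t[2]+t[0]**2+t[1]**2),np.hypot(*(t[:2]-pt)))
E
```

```text
(array([0.51157428, 0.15446324, 0.21017335]), [0.2, 0.2])
0.205 [0.51262728 0.15308446 0.205     ] (np.float64(324.7339416923273), np.float64(212.59187596489784))
0.2105 [0.51137255 0.15470206 0.2105    ] (np.float64(324.738897843458), np.float64(215.31688605873074))
0.228 [0.50738021 0.15984896 0.228     ] (np.float64(324.75631084002856), np.float64(224.91211681179664))
324.50183823529414 212.6121323529412 194 232 300 349
234.30769230769232 143.01398601398603
0.215 [0.56259134 0.08726964] 0.04890739072299363 0.11262576117211323
0.22 [0.56013505 0.09047157] 0.04767582293077068 0.11666131440224854
0.225 [0.55767875 0.0936735 ] 0.04644425513854689 0.12069686796261973
```

Knob triangulated at (0.5116,0.1545,0.2102), as expected. Next: descend 78 mm and grip.

```bash
python3 steer.py '[{"tx":0.0015, "tz":0.026}, {"tz":0.026}, {"tz":0.026}, {}, {}]'; python3 steer.py '[{}, {}, {}, {}, {}, {}, {}, {}]' 0.015 40
```

```text
time: 2.23
tool_pos: [0.5112, 0.1542, 0.3666]
eef_rot: [[-0.608, 0.794, -0.002], [0.794, 0.608, -0.0], [0.001, -0.002, -1.0]]
contact_force: [-0.6, -0.1, 0.5]
grip_width: 0.0858
gripper_force: 0.0
time: 2.9
tool_pos: [0.5112, 0.1543, 0.3672]
eef_rot: [[-0.608, 0.794, 0.001], [0.794, 0.608, 0.0], [-0.0, 0.001, -1.0]]
contact_force: [1.1, 1.7, 3.4]
grip_width: 0.0224
gripper_force: 39.0
```

```bash
python3 steer.py '[{"tx":-0.0004, "ty":-0.0123, "rz":-0.0629}, {"tx":-0.0004, "ty":-0.0123, "rz":-0.0629}, {"tx":-0.0004, "ty":-0.0123, "rz":-0.0629}, {"tx":-0.0004, "ty":-0.0123, "rz":-0.0629}, {"tx":-0.0004, "ty":-0.0123, "rz":-0.0629}, {"tx":-0.0004, "ty":-0.0123, "rz":-0.0629}, {"tx":-0.0004, "ty":-0.0123, "rz":-0.0629}, {"tx":-0.0004, "ty":-0.0123, "rz":-0.0629}, {"tx":-0.0004, "ty":-0.0123, "rz":-0.0629}, {"tx":-0.0004, "ty":-0.0123, "rz":-0.0629}, {}, {}]'
```

```text
time: 3.9
tool_pos: [0.442, 0.0542, 0.3666]
eef_rot: [[-0.958, 0.286, -0.003], [0.286, 0.958, -0.001], [0.002, -0.001, -1.0]]
contact_force: [-6.0, -1.6, 3.5]
grip_width: 0.0221
gripper_force: 39.2
```

```bash
python3 steer.py '[{"ty":-0.0125, "rz":-0.0635}, {"tx":-0.0003, "ty":-0.0125, "rz":-0.0635}, {"tx":-0.0003, "ty":-0.0125, "rz":-0.0635}, {"tx":-0.0003, "ty":-0.0125, "rz":-0.0635}, {"tx":-0.0003, "ty":-0.0125, "rz":-0.0635}, {"tx":-0.0004, "ty":-0.0125, "rz":-0.0635}, {"tx":-0.0004, "ty":-0.0125, "rz":-0.0635}, {"tx":-0.0004, "ty":-0.0125, "rz":-0.0635}, {"tx":-0.0004, "ty":-0.0125, "rz":-0.0635}, {"tx":-0.0004, "ty":-0.0125, "rz":-0.0635}, {}, {}, {}]'
python3 - <<'E'
from h import *
S=env.read_camera("scene")["image"];D=env.read_camera("side")["image"]
a=cv2.resize(S[140:260,260:380],(400,400),interpolation=cv2.INTER_CUBIC)
b=cv2.resize(D[100:260,230:390],(400,400),interpolation=cv2.INTER_CUBIC)
cv2.imwrite("pics/m3.png",np.hstack([a,b])[:,:,::-1])
E
```

```text
time: 4.98
tool_pos: [0.4454, -0.0681, 0.3666]
eef_rot: [[-0.941, -0.338, -0.001], [-0.338, 0.941, -0.001], [0.001, -0.001, -1.0]]
contact_force: [-2.5, -3.5, 1.3]
grip_width: 0.0223
gripper_force: 39.2
```

View pics/m3.png

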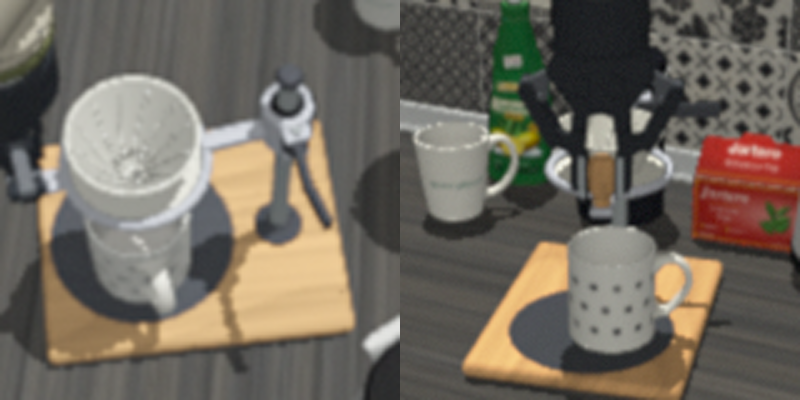

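The dripper now stands over the mug: cone mouth at scene (299.6,185), mug untouched at its place. Kinematics put the dripper axis at (0.5205,-0.041), against a rim centre of (0.5185,-0.042). I start lowering.

```bash
python3 - <<'E'
from h import *
c=env.read_camera("scene");print(plane(c,"scene",299.6,185,.2205))
E
python3 steer.py '[{"tz":0.008}, {"tz":0.008}, {"tz":0.008}, {"tz":0.008}, {"tz":0.008}, {"tz":0.006}, {"tz":0.005}, {}, {}]'; python3 steer.py '[{"tz":0.002}, {"tz":0.002}, {"tz":0.002}, {"tz":0.002}, {}, {}]'
```

```text
[ 0.52435137 -0.05317322  0.2205    ]
time: 5.88
tool_pos: [0.4454, -0.068, 0.3154]
eef_rot: [[-0.941, -0.34, -0.001], [-0.34, 0.941, -0.0], [0.001, 0.0, -1.0]]
contact_force: [-1.2, -3.5, -6.2]
grip_width: 0.0224
gripper_force: 39.3
time: 6.38
tool_pos: [0.4453, -0.0681, 0.3079]
eef_rot: [[-0.94, -0.34, -0.0], [-0.34, 0.94, -0.0], [0.001, 0.0, -1.0]]
contact_force: [-4.5, -2.7, 0.7]
grip_width: 0.0223
gripper_force: 39.9
```

```bash
for i in 1 2; do :; done; python3 steer.py '[{"tz":0.001}, {"tz":0.001}, {}]'; python3 steer.py '[{"tz":0.001}, {"tz":0.001}, {}]';  python3 steer.py '[{"tz":0.001}, {}, {}]'
```

```text
time: 6.63
tool_pos: [0.4453, -0.0682, 0.306]
eef_rot: [[-0.94, -0.34, -0.0], [-0.34, 0.94, -0.0], [0.0, -0.0, -1.0]]
contact_force: [-3.9, -2.9, 1.7]
grip_width: 0.022
gripper_force: 40.1
time: 6.88
tool_pos: [0.4453, -0.0682, 0.304]
eef_rot: [[-0.94, -0.34, -0.0], [-0.34, 0.94, -0.0], [0.0, -0.0, -1.0]]
contact_force: [-5.1, -3.1, 2.3]
grip_width: 0.0219
gripper_force: 40.1
time: 7.13
tool_pos: [0.4453, -0.0682, 0.303]
eef_rot: [[-0.94, -0.34, -0.0], [-0.34, 0.94, -0.0], [0.0, 0.0, -1.0]]
contact_force: [-4.7, -2.1, 2.8]
grip_width: 0.0221
gripper_force: 40.1
```

```bash
python3 - <<'E'
from h import *
D=env.read_camera("side")["image"]
cv2.imwrite("pics/d4.png",cv2.resize(D[130:250,260:380],(480,480),interpolation=cv2.INTER_CUBIC)[:,:,::-1])
for i in range(4):
    env.read_camera("side");print(env.get_obs()["contact_force"])
E
```

```text
[-5.27063258 -2.83966134  1.68263825]
[-3.89200558 -2.33244567  1.8971362 ]
[-4.05002602 -2.90163059  1.84269564]
[-5.71674636 -3.20714315  2.34563631]
```

View pics/d4.png

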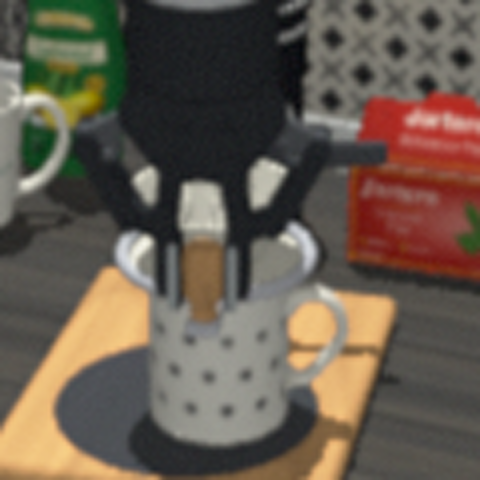

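The saucer hangs just above the mug's rim, well centred (ring centre at about (215,265) over the mug). I continue in fine steps and watch the force.

```bash
python3 steer.py '[{"tz":0.0007}, {}, {}]' | grep -E 'pos|force'; python3 steer.py '[{"tz":0.0007}, {}, {}]' | grep -E 'pos|force';  python3 steer.py '[{"tz":0.0007}, {}, {}]'| grep -E 'pos|force'
```

```text
tool_pos: [0.4453, -0.0682, 0.3023]
contact_force: [-4.7, -2.2, 2.8]
gripper_force: 40.1
tool_pos: [0.4453, -0.0682, 0.3016]
contact_force: [-4.2, -2.7, 2.7]
gripper_force: 40.1
tool_pos: [0.4453, -0.0682, 0.3009]
contact_force: [-4.9, -2.7, 1.8]
gripper_force: 40.1
```

```bash
python3 steer.py '[{"tz":0.0007}, {}, {}]' | grep -E 'pos|force'; python3 steer.py '[{"tz":0.0007}, {}, {}]' | grep -E 'pos|force';  python3 steer.py '[{"tz":0.0007}, {}, {}]'| grep -E 'pos|force'
```

```text
tool_pos: [0.4453, -0.0682, 0.3002]
contact_force: [-4.3, -2.8, 2.6]
gripper_force: 40.1
tool_pos: [0.4453, -0.0682, 0.2997]
contact_force: [-6.8, -2.6, 3.9]
gripper_force: 40.3
tool_pos: [0.4452, -0.0681, 0.2995]
contact_force: [-7.7, -2.3, 11.1]
gripper_force: 40.9
```

Contact: the force rose from 2.5 to 11 N and the descent stopped at TCP z 0.2995. That implies a saucer height of about 0.108–0.109, matching the rim. I relax the command to take off the preload, then open the fingers and go up.

```bash
python3 steer.py '[{"tz":-0.0008}, {}, {}]' | grep -E 'pos|force'; python3 steer.py '[{}, {}, {}, {}, {}, {}]' 0.06; python3 steer.py '[{"tz":-0.03}, {"tz":-0.04}, {"tz":-0.04}, {"tz":-0.04}, {}, {}]' 0.0
python3 - <<'E'
from h import *
S=env.read_camera("scene");D=env.read_camera("side");w=env.read_camera("wrist")
for n,c in (("sc5",S),("sd5",D),("w5",w)): cv2.imwrite(f"pics/{n}.png",c["image"][:,:,::-1])
a=cv2.resize(S["image"][140:260,260:380],(400,400),interpolation=cv2.INTER_CUBIC)
b=cv2.resize(D["image"][130:250,260:380],(400,400),interpolation=cv2.INTER_CUBIC)
cv2.imwrite("pics/m5.png",np.hstack([a,b])[:,:,::-1])
E
```

```text
tool_pos: [0.4453, -0.0682, 0.2997]
contact_force: [-5.2, -3.2, 3.6]
gripper_force: 40.2
time: 9.63
tool_pos: [0.4455, -0.0684, 0.2993]
eef_rot: [[-0.94, -0.34, 0.0], [-0.34, 0.94, 0.0], [-0.0, 0.0, -1.0]]
contact_force: [0.6, -0.1, -0.9]
grip_width: 0.0596
gripper_force: 0.0
time: 10.13
tool_pos: [0.4453, -0.0683, 0.4509]
eef_rot: [[-0.94, -0.34, 0.004], [-0.34, 0.94, -0.002], [-0.003, -0.003, -1.0]]
contact_force: [0.5, 0.5, -1.2]
grip_width: -0.0002
gripper_force: 0.0
```

View pics/m5.png

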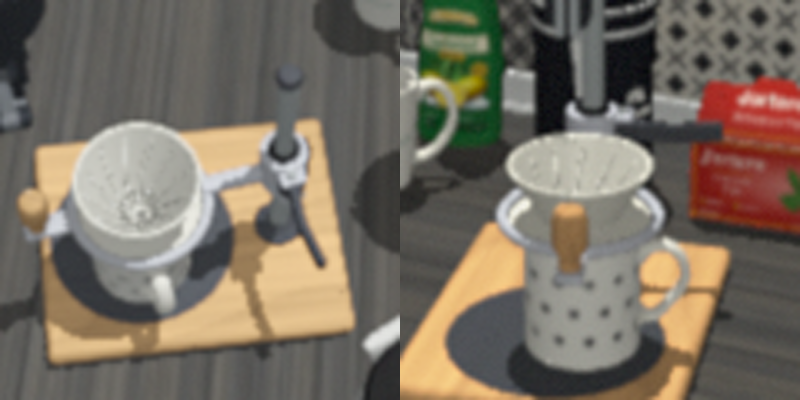

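The saucer sits on the mug's rim, with the mug where it was and the lever still open. The lever tip is at scene ≈(356.6,218.6) and side ≈(355.4,169). I triangulate it.

```bash
python3 - <<'E'
from h import *
S=env.read_camera("scene");D=env.read_camera("side");w=env.read_camera("wrist")
print(tri(ray(S,"scene",356.6,218.6),ray(D,"side",355.4,169)))
print("plane",plane(S,"scene",356,217.5,.129),"pin",plane(S,"scene",347.3,195.5,.137))
p=[.66,-.087,.129]
for c,n in ((S,"scene"),(D,"side"),(w,"wrist")): print(n,proj(c,n,p))
print(env.get_obs()["joint_pos"])
E
```

```text
(array([ 0.66521981, -0.08666484,  0.12727142]), [1.0, 1.0])
plane [ 0.6634281  -0.08349525  0.129     ] pin [ 0.63845784 -0.02764373  0.137     ]
scene (np.float64(354.55437146487077), np.float64(218.68051615588894))
side (np.float64(354.4524945967172), np.float64(168.9655075729947))
wrist (np.float64(251.60733430361785), np.float64(335.2301463001279))
[-4.16176419e-01  1.73187429e-01  1.46633988e+00  1.74639602e-05
  1.50448982e+00 -2.33410028e+00]
```

The lever tip at (0.665,-0.087,0.127) matches expectation (0.129). I keep the tool's present yaw, which keeps the camera and linkage away from the post. With the fingers shut, I come down 20 mm behind the lever, at (0.690,-0.066).

```bash
python3 steer.py '[{"tx":-0.033, "ty":-0.0116}, {"tx":-0.033, "ty":-0.0116}, {"tx":-0.033, "ty":-0.0116}, {"tx":-0.033, "ty":-0.0116}, {"tx":-0.033, "ty":-0.0116}, {"tx":-0.033, "ty":-0.0116}, {"tx":-0.033, "ty":-0.0116}, {}, {}]'; python3 steer.py '[{"tz":0.03}, {"tz":0.03}, {"tz":0.03}, {"tz":0.03}, {"tz":0.03}, {"tz":0.003}, {}, {}]'
python3 - <<'E'
from h import *
S=env.read_camera("scene");w=env.read_camera("wrist")
a=cv2.resize(S["image"][140:260,300:420],(400,400),interpolation=cv2.INTER_CUBIC)
b=cv2.resize(w["image"],(400,250),interpolation=cv2.INTER_AREA);b=np.vstack([b,np.zeros((150,400,3),np.uint8)])
cv2.imwrite("pics/m6.png",np.hstack([a,b])[:,:,::-1])
E
```

```text
time: 11.18
tool_pos: [0.6919, -0.0663, 0.4462]
eef_rot: [[-0.94, -0.341, -0.004], [-0.341, 0.94, 0.001], [0.003, 0.002, -1.0]]
contact_force: [-0.1, 0.5, -0.5]
grip_width: 0.0002
gripper_force: 0.0
time: 11.85
tool_pos: [0.6901, -0.0663, 0.2987]
eef_rot: [[-0.94, -0.34, 0.003], [-0.34, 0.94, -0.001], [-0.002, -0.002, -1.0]]
contact_force: [-0.0, 0.3, 0.8]
grip_width: -0.0001
gripper_force: 0.0
```

View pics/m6.png

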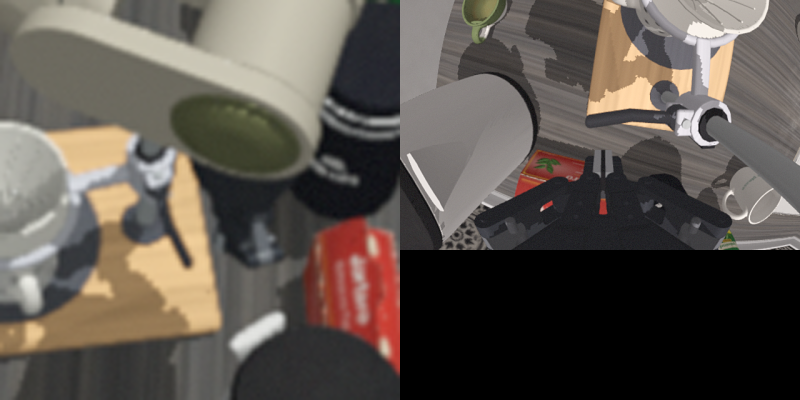

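The closed fingertips stand behind the lever blade, near its free end (wrist (602,150) against a blade at y≈118), and clear of the tea box and kettle. I push along the arc.

```bash
python3 steer.py '[{"tx":0.0076, "ty":-0.0004}, {"tx":0.0076, "ty":-0.0004}, {"tx":0.0076, "ty":-0.0004}, {"tx":0.0077, "ty":-0.0004}, {"tx":0.0077, "ty":-0.0004}, {"tx":0.0077, "ty":-0.0004}, {}]' | grep -E 'pos|force'; python3 steer.py '[{"tx":0.007, "ty":0.003}, {"tx":0.007, "ty":0.003}, {"tx":0.007, "ty":0.003}, {"tx":0.007, "ty":0.003}, {}]' | grep -E 'pos|force'; python3 steer.py '[{"tx":0.0045, "ty":0.005}, {"tx":0.0045, "ty":0.005}, {"tx":0.0045, "ty":0.005}, {}, {}]' | grep -E 'pos|force'
python3 - <<'E'
from h import *
for n in ("scene","side","wrist"): cv2.imwrite(f"pics/{n}7.png",env.read_camera(n)["image"][:,:,::-1])
E
```

```text
tool_pos: [0.6468, -0.0847, 0.2965]
contact_force: [0.4, -0.6, -0.8]
gripper_force: 0.0
tool_pos: [0.6165, -0.0821, 0.2964]
contact_force: [-1.1, 0.4, 0.0]
gripper_force: 0.0
tool_pos: [0.5997, -0.0726, 0.2965]
contact_force: [1.7, -0.6, -0.3]
gripper_force: 1.0
```

```bash
python3 steer.py '[{"tx":0.0015, "ty":0.002}, {"tx":0.0015, "ty":0.002}, {"ty":0.001}, {}]' | grep -E 'pos|force'; python3 steer.py '[{"tx":0.001, "ty":0.002}, {"ty":0.001}, {}]' | grep -E 'pos|force'; python3 steer.py '[{"ty":0.002}, {}, {}]' | grep -E 'pos|force'
```

```text
tool_pos: [0.5961, -0.0699, 0.2968]
contact_force: [8.2, -5.8, -2.6]
gripper_force: 5.1
tool_pos: [0.5941, -0.0678, 0.2968]
contact_force: [7.2, -7.6, -2.2]
gripper_force: 5.6
tool_pos: [0.5932, -0.0664, 0.2967]
contact_force: [6.0, -10.6, -0.3]
gripper_force: 6.0
```

```bash
cat > k.py <<'E'
from h import *
def knob(im,n):
    hsv=cv2.cvtColor(im,cv2.COLOR_RGB2HSV);m=cv2.inRange(hsv,(5,90,60),(18,255,255))
    r=(150,215,305,345) if n=="side" else (190,215,262,278)
    ys,xs=np.where(m[r[0]:r[1],r[2]:r[3]]);return n,len(xs),round(xs.mean()+r[2],2),round(ys.mean()+r[0],2)
for n,f in (("side","sd5"),):
    print("before",knob(cv2.imread(f"pics/{f}.png")[:,:,::-1].copy(),n)); im=env.read_camera(n)["image"];print("now",knob(im,n))
    b=cv2.imread(f"pics/{f}.png")[:,:,::-1]; d=np.abs(im.astype(int)-b).sum(2)
    print("mug diff",(d[205:240,298:335]>60).sum(), "cone diff",(d[170:188,290:328]>60).sum())
# lever blade in side view: dark row below/around expected shut line
P=np.array([.637,-.022,.129]);a=np.array([-.94,-.34,0]);nn=np.array([-.34,.94,0])
for n in ("wrist","scene"):
    c=env.read_camera(n)
    for th in (1.1,1.2,1.3,1.4,1.5,1.6):
        d=np.sin(th)*a-np.cos(th)*nn
        v=[]
        for r in (.02,.03,.04,.05,.066):
            u,w=proj(c,n,P+d*r+[0,0,.008]);v.append(int(c["image"][int(round(w)),int(round(u))].sum()/3) if 0<=w<400 and 0<=u<640 else None)
        print(n,th,v,np.round(proj(c,n,P+d*.066)))
o=env.get_obs();print(o["contact_force"],o["ft_torque"])
E
python3 k.py
```

```text
before ('side', 259, np.float64(319.79), np.float64(203.52))
now ('side', 129, np.float64(329.02), np.float64(207.29))
mug diff 136 cone diff 395
wrist 1.1 [38, 36, 36, 38, 118] [319. 257.]
wrist 1.2 [40, 31, 25, 43, 118] [331. 252.]
wrist 1.3 [35, 40, 39, 42, 34] [344. 248.]
wrist 1.4 [37, 32, 35, 97, 68] [357. 245.]
wrist 1.5 [38, 41, 36, 97, 60] [370. 244.]
wrist 1.6 [43, 42, 34, 109, 70] [383. 243.]
scene 1.1 [59, 75, 64, 64, 38] [328. 211.]
scene 1.2 [59, 52, 62, 37, 44] [326. 209.]
scene 1.3 [69, 38, 37, 35, 37] [325. 207.]
scene 1.4 [71, 31, 33, 32, 74] [323. 205.]
scene 1.5 [46, 32, 31, 31, 122] [322. 203.]
scene 1.6 [35, 33, 34, 32, 152] [322. 200.]
[  5.21540193 -10.92384401  -1.27772836] [-1.84212363 -0.8221507   0.0222181 ]
```

```bash
cat > t.py <<'E'
from h import *
def shift(n,f,box):
    b=cv2.cvtColor(cv2.imread(f"pics/{f}.png"),cv2.COLOR_BGR2GRAY);i=cv2.cvtColor(env.read_camera(n)["image"],cv2.COLOR_RGB2GRAY)
    y0,y1,x0,x1=box;r=cv2.matchTemplate(i[y0-10:y1+10,x0-10:x1+10],b[y0:y1,x0:x1],cv2.TM_CCOEFF_NORMED);_,v,_,l=cv2.minMaxLoc(r)
    x,y=l;p=lambda a,c,e:0 if a+e==2*c else .5*(a-e)/(a-2*c+e)
    dx=p(r[y,x-1],r[y,x],r[y,x+1]) if 0<x<20 else 0;dy=p(r[y-1,x],r[y,x],r[y+1,x]) if 0<y<20 else 0
    return round(v,3),round(x-10+dx,2),round(y-10+dy,2)
for nm,n,f,b in (("knob","scene","sc5",(194,213,262,276)),("knob","side","sd5",(188,215,303,318)),("cone","scene","sc5",(176,205,281,322)),("mug","side","sd5",(212,240,297,335)),("mug handle","side","sd5",(200,226,330,348)),("ctrl board","scene","sc5",(228,252,268,300))): print(nm,n,shift(n,f,b))
E
python3 t.py
```

```text
knob scene (0.746, np.float32(-0.82), np.float32(-6.23))
knob side (0.682, np.float32(-8.03), np.float32(-5.75))
cone scene (0.461, np.float32(-8.17), np.float32(0.6))
mug side (0.965, np.float32(-0.04), np.float32(0.04))
mug handle side (0.802, np.float32(-0.37), np.float32(0.04))
ctrl board scene (0.804, np.float32(-0.1), np.float32(-0.31))
```

```bash
cat > f.py <<'E'
from h import *
post=np.array([.629,-.001])
for n in ("wrist","scene","side"):
    c=env.read_camera(n);hsv=cv2.cvtColor(c["image"],cv2.COLOR_RGB2HSV);print(n)
    old=cv2.cvtColor(cv2.imread({"scene":"pics/sc5.png","side":"pics/sd5.png","wrist":"pics/w5.png"}[n]),cv2.COLOR_BGR2HSV)
    for ph in np.arange(-.50,-.1,.04):
        q=[*(post+.195*np.array([-np.cos(ph),np.sin(ph)])),.155]
        u,v=np.round(proj(c,n,q)).astype(int)
        g=lambda I:np.median(I[v-2:v+3,u-2:u+3].reshape(-1,3),0).astype(int).tolist()
        if 2<=v<397 and 2<=u<637: print(round(ph,2),(int(u),int(v)),"now",g(hsv),"before",g(old) if n!="wrist" else "")
E
python3 f.py
```

```text
wrist
scene
-0.5 (272, 211) now [17, 100, 136] before [16, 24, 136]
-0.46 (271, 208) now [17, 77, 116] before [16, 79, 122]
-0.42 (270, 206) now [17, 11, 124] before [17, 113, 122]
-0.38 (269, 203) now [16, 39, 123] before [17, 105, 187]
-0.34 (269, 200) now [16, 113, 119] before [18, 100, 211]
-0.3 (268, 198) now [17, 113, 129] before [17, 97, 199]
-0.26 (268, 195) now [17, 113, 139] before [18, 22, 103]
-0.22 (267, 192) now [17, 105, 131] before [21, 15, 100]
-0.18 (267, 190) now [17, 37, 104] before [23, 15, 101]
-0.14 (267, 187) now [24, 15, 101] before [23, 15, 101]
side
-0.5 (324, 194) now [27, 20, 129] before [27, 21, 126]
-0.46 (320, 194) now [27, 21, 123] before [27, 21, 132]
-0.42 (317, 194) now [27, 20, 127] before [25, 23, 134]
-0.38 (313, 194) now [27, 19, 132] before [16, 126, 164]
-0.34 (309, 194) now [25, 23, 132] before [16, 127, 202]
-0.3 (305, 194) now [16, 125, 125] before [17, 59, 129]
-0.26 (302, 194) now [16, 127, 133] before [27, 20, 126]
-0.22 (298, 193) now [16, 95, 119] before [27, 20, 136]
-0.18 (294, 193) now [27, 20, 129] before [28, 13, 200]
-0.14 (291, 193) now [27, 19, 203] before [109, 9, 206]
```

```bash
python3 - <<'E'
from h import *
post=np.array([.629,-.001]);c=env.read_camera("side");s=env.read_camera("scene");now=c["image"].copy()
def wood(im,row=194):
    h=cv2.cvtColor(im,cv2.COLOR_RGB2HSV);return [x for x in range(285,340) if 10<=h[row,x,0]<=19 and h[row,x,1]>80]
ph=np.arange(-.6,.0,.002);us=np.array([proj(c,"side",[*(post+.195*np.array([-np.cos(p),np.sin(p)])),.155])[0] for p in ph])
for nm,im in (("5",cv2.imread("pics/sd5.png")[:,:,::-1].copy()),("7",cv2.imread("pics/side7.png")[:,:,::-1].copy()),("now",now)):
    x=wood(im);print(nm,x[0],x[-1],len(x),"phi",ph[np.argmin(abs(us-np.mean(x)))])
# dark blade tip: scene, dark pixels inside region between post and dripper
for nm,im in (("5",cv2.imread("pics/sc5.png")),("7",cv2.imread("pics/scene7.png")),("now",s["image"])):
    g=cv2.cvtColor(np.ascontiguousarray(im),cv2.COLOR_BGR2GRAY)[186:226:2,312:362:2];print(nm);print("\n".join("".join("#" if v<48 else "+" if v<75 else "." if v<120 else " " for v in r) for r in g))
E
```

```text
5 306 315 10 phi -0.35399999999999976
7 306 315 10 phi -0.35399999999999976
now 297 306 10 phi -0.2579999999999997
5
              .#..+    ..
                +.     ..
             .          .
              .         .
              ..        .
               .. ..    .
               ..+.     .
       .       ....      
       .     .....+.     
      ..     .....+.     
      ...   .++...+.     
      ....  .+++...+     
     ..++.  .+++.....    
    ..+++.   ....   +    
   .+++++.           .   
   ++++++            +   
   ++++++             .  
. .++++.                 
  .++...                 
  .....                  
7
 +++++++++++++...++    ..
  .+++++++++++...#.    ..
  .++++++++++...##      .
   ##++........###      .
   +#####++++####.      .
    +############...    .
     .##########+++     .
      .########...       
      .#######+...       
      .+#####++....      
      +#####+++....      
     .++####..++...      
     .+++###.......      
    ..++.+#+.....        
   .++++.+++...+         
  .++++++.#+.  +         
   ++++++ .++..          
. .++++.   ..            
  .++...                 
 .....+.                 
now
 .++++++++++...##++    ..
 .#++++++++...###      ..
 .####+++..++###.      ..
  +############+        .
  .+###########.        .
    .#########+. ..     .
      ########+++++     .
      #######... .      .
     .#####+++....       
     +####+.++.....      
    .++###+..++....      
    .+.+##+...++...      
   .....#++...++...      
  ...++.#++. .+..        
  .+++++##+. .+          
   +++++++++..           
   ++++++....            
. .+++.......            
  .++..+....             
 ...+++
```

The mug hasn't moved, but the holder has swung 0.096 rad under the push (knob angle -0.354 → -0.258). I back off and measure the lever's true angle before going on.

```bash
python3 steer.py '[{"ty":-0.015}, {"ty":-0.015}, {"tz":-0.03}, {"tz":-0.04}, {"tz":-0.04}, {"tz":-0.04}, {"tx":0.04}, {"tx":0.04}, {"tx":0.04}, {"tx":0.04}, {"tx":0.04}, {}, {}]'
cat > asc.py <<'E'
from h import *
import sys
s=env.read_camera("scene");cv2.imwrite(f"pics/{sys.argv[1]}.png",s["image"][:,:,::-1])
c=env.read_camera("side");im=c["image"];cv2.imwrite(f"pics/{sys.argv[1]}s.png",im[:,:,::-1])
post=np.array([.629,-.001]);h=cv2.cvtColor(im,cv2.COLOR_RGB2HSV)
x=[x for x in range(285,340) if 10<=h[194,x,0]<=19 and h[194,x,1]>80]
ph=np.arange(-.7,.0,.002);us=np.array([proj(c,"side",[*(post+.195*np.array([-np.cos(p),np.sin(p)])),.155])[0] for p in ph])
print("phi",ph[np.argmin(abs(us-np.mean(x)))] if x else x)
g=cv2.cvtColor(s["image"],cv2.COLOR_RGB2GRAY)[180:226,312:366];print("\n".join(f"{180+i} "+"".join("#" if v<60 else "+" if v<80 else "." if v<110 else " " for v in r) for i,r in enumerate(g)))
E
python3 asc.py a8
```

```text
time: 16.13
tool_pos: [0.4136, -0.1621, 0.4467]
eef_rot: [[-0.941, -0.337, -0.0], [-0.337, 0.941, 0.0], [0.0, 0.0, -1.0]]
contact_force: [-0.2, 0.3, 0.4]
grip_width: -0.0
gripper_force: 0.0
phi -0.25799999999999956
180                                ....          .........
181                               ......         .........
182                               .......         ........
183                              ++.....+         ........
184                              #+.....+.        ........
185                             .#+.....+         ........
186                             .##+..+++         ........
187                              .+###+.           .......
188                                .++             .......
189                                                .......
190                                                .......
191                                                .......
192                                                .......
193                                                .......
194                                                 ......

[... 1128 characters left out ...]
  +###########+                                 ...
215      .###########.                                 ...
216      .###########.                                  ..
217      .##########+.                                  ..
218      .##########+.                                  ..
219      +#######++++                                   ..
220     .+####+++....                                   ..
221     .+###++.....                                     .
222     .###++..+++.                                     .
223     .++#++++#+.                                      .
224    ....++++#+.                                       .
225    ...+####+.                                        .
```

```bash
python3 - <<'E'
from h import *
s=env.read_camera("scene")
post=np.array([.629,-.001])
def d(ph,pts):
    a=np.array([-np.cos(ph),np.sin(ph)]);n=np.array([np.sin(ph),np.cos(ph)])
    for p in pts:
        q=plane(s,"scene",*p,.135)[:2]-post;print(p,"along",round(q@a,4),"lat",round(q@n,4))
d(-.258,[(322,207.5),(326,205),(330,202.3),(334,200.5),(338,199.2),(341.5,198.3)])
print("before");d(-.354,[(356.6,218.6),(347.3,195.5)])
E
```

```text
(322, 207.5) along 0.0664 lat -0.0491
(326, 205) along 0.0553 lat -0.044
(330, 202.3) along 0.044 lat -0.0383
(334, 200.5) along 0.0332 lat -0.0351
(338, 199.2) along 0.0226 lat -0.0333
(341.5, 198.3) along 0.0134 lat -0.0324
before
(356.6, 218.6) along -0.003 lat -0.0951
(347.3, 195.5) along -0.0 lat -0.0273
```

The lever is at about 1.3 rad: in its bite, but not shut, so the holder swung instead. My plan is to swing the holder back by its knob, then pinch the lever against the holder's own arm. A pinch is an internal force and puts no swing torque on the holder.

```bash
python3 steer.py '[{"tx":-0.0157, "ty":0.024}, {"tx":-0.0157, "ty":0.024}, {"tx":-0.0157, "ty":0.024}, {"tx":-0.0157, "ty":0.024}, {"tz":0.03}, {"tz":0.03}, {"tz":0.03}, {"tz":0.03}, {"tz":0.027}, {}, {}]' 0.06; python3 steer.py '[{}, {}, {}, {}, {}, {}]' 0.015 40 | grep -E 'pos|force|width'; python3 steer.py '[{"tx":0.0001, "ty":-0.004}, {"tx":0.0001, "ty":-0.004}, {"tx":0.0001, "ty":-0.004}, {"tx":0.0002, "ty":-0.004}, {"tx":0.0002, "ty":-0.003}, {}, {}]'
```

```text
time: 17.2
tool_pos: [0.4419, -0.0491, 0.2989]
eef_rot: [[-0.94, -0.341, -0.003], [-0.341, 0.94, 0.001], [0.002, 0.002, -1.0]]
contact_force: [0.2, 0.0, 0.7]
grip_width: 0.0598
gripper_force: 0.0
tool_pos: [0.4415, -0.0495, 0.3007]
contact_force: [0.1, 0.1, 7.1]
grip_width: 0.0219
gripper_force: 38.9
time: 18.28
tool_pos: [0.4463, -0.0665, 0.3006]
eef_rot: [[-0.94, -0.341, -0.0], [-0.341, 0.94, 0.002], [-0.0, 0.002, -1.0]]
contact_force: [-5.5, 9.5, 15.4]
grip_width: 0.0222
gripper_force: 38.7
```

```bash
python3 steer.py '[{"tz":-0.0012}, {}]' | grep -E 'pos|force'; python3 steer.py '[{"ty":-0.001}, {}, {}]'| grep -E 'pos|force'; python3 steer.py '[{}, {}, {}, {}, {}]' 0.06 | grep -E 'pos|force'; python3 steer.py '[{"tz":-0.03}, {"tz":-0.04}, {"tz":-0.04}, {"tz":-0.04}, {}, {}]' 0.085 | grep -E 'time|pos|force'
python3 asc.py a9 | head -32; python3 - <<'E'
from h import *
post=np.array([.629,-.001])
ph=-.354;a=np.array([-np.cos(ph),np.sin(ph)]);n=np.array([np.sin(ph),np.cos(ph)])
# profile across the arm at along=.04: grey in scene, wrist for several z
for nm in ("wrist","side"):
    c=env.read_camera(nm);g=cv2.cvtColor(c["image"],cv2.COLOR_RGB2GRAY)
    cv2.imwrite(f"pics/{nm}9.png",c["image"][:,:,::-1])
    print(nm,"pix of arm pt",np.round(proj(c,nm,[*(post+.04*a),.118])),"hub",np.round(proj(c,nm,[*post,.13])))
E
```

```text
tool_pos: [0.4464, -0.0665, 0.3008]
contact_force: [-0.5, 6.5, 0.8]
gripper_force: 39.7
tool_pos: [0.4468, -0.0676, 0.3008]
contact_force: [-1.8, 4.8, 1.3]
gripper_force: 39.8
tool_pos: [0.4473, -0.0685, 0.3007]
contact_force: [-0.5, -0.1, -0.2]
gripper_force: 0.0
time: 19.62
tool_pos: [0.4471, -0.0683, 0.4523]
contact_force: [-0.4, -0.5, -0.9]
gripper_force: 0.0
phi -0.34399999999999964
180                                ....          .........
181                               ......         .........
182                               .......         ........
183                              ++.....+         ........
184                              #+.....+.        ........
185                             .#+.....+         ........
186                             .##+..+#+         ........
187                              .+###+.           .......
188                                .++             .......
189                                                .......
190                                                .......
191                                                .......
1
[... 514 characters left out ...]
          .....
201              ..     ...++#++....                 .....
202              ...   ..++...+.........             ....+
203              .......+.    ...........            ....+
204              .....++.    ...+........             ...+
205             .....++.     .+++.........            ....
206             ....++.     .++#+.........            ....
207            ....+#+.     .####++.......            ....
208            ++++##+.     .+####++......            ....
209           .+#####+.     .+####+......             ....
210           ..+####+.      .+##++......              ...
wrist pix of arm pt [325. 306.] hub [325. 336.]
side pix of arm pt [316. 179.] hub [317. 167.]
```

```bash
python3 - <<'E'
from h import *
# wrist pose of first picture
W=dict(camera_matrix=np.array([[309.7069,0,324.6114],[0,309.7069,196.6442],[0,0,1]]),xyz=np.array([.5494,.0771,.373]),rotation=np.array([[1.0,-.0002,.0015],[-.0002,.9544,.2986],[-.0015,-.2986,.9544]]))
D=env.read_camera("side");post=np.array([.629,-.001])
def hit(c,n,u,v,ph,lat=0):
    o,d=ray(c,n,u,v);a=np.array([-np.cos(ph),np.sin(ph)]);m=np.array([np.sin(ph),np.cos(ph)])
    t=(lat-(o[:2]-post)@m)/(d[:2]@m);p=o+t*d;return "along",round((p[:2]-post)@a,4),"z above saucer",round(p[2]-.175,4)
print(hit(W,"wrist",412.8,177.2,.917),hit(W,"wrist",405,165,.917),hit(D,"side",302,148.8,.917),hit(D,"side",300,148,.917))
for z in (.18,.19,.2):
    for e in ((437,75),(477,62)):
        q=plane(W,"wrist",230+e[0]/2.5,150+e[1]/2.5,z)[:2]-post;ph=.917;print(z,e,"along",round(q@[-np.cos(ph),np.sin(ph)],4),"lat",round(q@[np.sin(ph),np.cos(ph)],4))
img=cv2.imread("pics/side0.png");g=cv2.cvtColor(img,cv2.COLOR_BGR2GRAY)
for x in (296,300,304): print(x,g[138:162,x].tolist())
E
```

```text
('along', np.float64(0.0448), 'z above saucer', np.float64(0.023)) ('along', np.float64(0.0546), 'z above saucer', np.float64(0.0254)) ('along', np.float64(0.0366), 'z above saucer', np.float64(0.0068)) ('along', np.float64(0.0414), 'z above saucer', np.float64(0.0093))
0.18 (437, 75) along 0.0397 lat -0.0038
0.18 (477, 62) along 0.036 lat 0.007
0.19 (437, 75) along 0.0434 lat -0.0045
0.19 (477, 62) along 0.0399 lat 0.0058
0.2 (437, 75) along 0.047 lat -0.0051
0.2 (477, 62) along 0.0437 lat 0.0046
296 [107, 109, 104, 80, 60, 51, 41, 81, 160, 205, 187, 150, 132, 136, 163, 151, 137, 137, 135, 137, 140, 138, 143, 164]
300 [52, 29, 22, 26, 27, 38, 47, 107, 195, 214, 176, 142, 124, 94, 97, 90, 81, 75, 75, 74, 75, 76, 79, 88]
304 [111, 108, 65, 24, 9, 15, 45, 127, 196, 201, 164, 138, 127, 82, 29, 15, 19, 14, 15, 17, 13, 16, 16, 14]
```

Holder is back at φ=-0.344, lever still about 1.3 rad. The arm bar lies about 8 mm above the saucer's underside and is about ±5 mm wide. I hover for the pinch, tilted 0.14 rad away from the post.

```bash
python3 steer.py '[{"tx":-0.035, "ty":-0.0041}, {"tx":-0.035, "ty":-0.0041}, {"tx":-0.0346, "ty":-0.0041}, {"tz":0.02}, {"tz":0.02}, {"ry":-0.07}, {"ry":-0.07}, {}, {}]' 0.085
cat > tip.py <<'E'
from h import *
o=env.get_obs();T=o["tool_pos"];R=o["eef_rot"];post=np.array([.629,-.001]);ph=-.344
a=np.array([-np.cos(ph),np.sin(ph),0]);n=np.array([np.sin(ph),np.cos(ph),0]);tip=T+.173*R[:,2];t=tip-[*post,0]
print("tip along/lat/z",np.round([t@a,t@n,tip[2]],4));g=np.array([*post,.112])+.047*a-.014*n-tip;print("to go in tool axes",np.round(R.T@g,4),o["time"])
E
python3 tip.py
```

```text
time: 20.62
tool_pos: [0.5498, -0.0445, 0.4099]
eef_rot: [[-0.932, -0.34, 0.128], [-0.337, 0.94, 0.047], [-0.137, 0.001, -0.991]]
contact_force: [-0.7, 0.2, -0.3]
grip_width: 0.085
gripper_force: 0.0
tip along/lat/z [ 0.0656 -0.014   0.2385]
to go in tool axes [-1.200e-03 -1.000e-04  1.279e-01] 20.6167
```

```bash
python3 steer.py '[{"tx":-0.0012, "tz":0.03}, {"tz":0.03}, {"tz":0.02}, {"tz":0.015}, {"tz":0.012}, {}, {}]'| grep -E 'pos|force'; python3 steer.py '[{"tz":0.01}, {"tz":0.0105}, {}, {}]'| grep -E 'pos|force'; python3 tip.py
```

```text
tool_pos: [0.5651, -0.0389, 0.3045]
contact_force: [-0.2, 0.4, -0.3]
gripper_force: 0.0
tool_pos: [0.5676, -0.0379, 0.2839]
contact_force: [0.4, 0.6, -0.1]
gripper_force: 0.0
tip along/lat/z [ 0.0463 -0.0138  0.1126]
to go in tool axes [ 0.0008 -0.0002  0.0005] 21.5333
```

In place with no contact. Next I close gently, in stages.

```bash
python3 steer.py '[{}, {}, {}, {}]' 0.05 20 | grep -E 'pos|force|width'; python3 steer.py '[{}, {}, {}, {}]' 0.03 20 | grep -E 'pos|force|width'; python3 steer.py '[{}, {}, {}, {}]' 0.03 20 | grep -E 'pos|force|width'; python3 tip.py
```

```text
tool_pos: [0.5685, -0.0395, 0.2859]
contact_force: [2.4, -9.9, 2.1]
grip_width: 0.0499
gripper_force: 5.0
tool_pos: [0.5684, -0.0394, 0.2861]
contact_force: [2.2, -9.9, 5.2]
grip_width: 0.0474
gripper_force: 19.4
tool_pos: [0.5684, -0.0394, 0.2861]
contact_force: [1.5, -10.8, 4.2]
grip_width: 0.0478
gripper_force: 19.4
tip along/lat/z [ 0.0453 -0.0167  0.1149]
to go in tool axes [0.0021 0.0027 0.0026] 22.5333
```

```bash
python3 steer.py '[{}, {}, {}, {}]' 0.03 35 | grep -E 'pos|force|width'; python3 steer.py '[{}, {}, {}, {}]' 0.03 50 | grep -E 'pos|force|width'; python3 tip.py;python3 asc.py a10 | sed -n 1p;  python3 t.py | grep mug
```

```text
tool_pos: [0.5683, -0.0391, 0.2862]
contact_force: [0.8, -8.1, 7.1]
grip_width: 0.0462
gripper_force: 32.9
tool_pos: [0.5681, -0.039, 0.2863]
contact_force: [-0.7, -8.6, 8.6]
grip_width: 0.0447
gripper_force: 46.1
tip along/lat/z [ 0.0455 -0.016   0.1151]
to go in tool axes [0.0019 0.002  0.0029] 23.2
phi -0.33199999999999963
mug side (0.978, np.float32(0.1), np.float32(0.02))
mug handle side (0.814, np.float32(-0.2), np.float32(0.05))
```

```bash
python3 steer.py '[{}, {}, {}, {}]' 0.08 20 | grep -E 'pos|force|width'; python3 steer.py '[{"tz":-0.03}, {"tz":-0.04}, {"tz":-0.04}, {"tz":-0.04}, {"tx":0.04}, {"tx":0.04}, {"tx":0.04}, {}, {}]' | grep -E 'time|pos'; python3 asc.py a11 | head -32
```

```text
tool_pos: [0.5676, -0.0378, 0.2845]
contact_force: [0.2, -0.1, -0.1]
grip_width: 0.08
gripper_force: 0.0
time: 24.68
tool_pos: [0.435, -0.0856, 0.4164]
phi -0.33199999999999963
180                                ....          .........
181                                .....         .........
182                               .......         ........
183                              ++.....+         ........
184                              #+.....+.        ........
185                             .#+.....+         ........
186                             .##+..+++         ........
187                              .######.          .......
188                                 ..             .......
189                                                .......
190                                                .......
191                                                .......
192                                                .......
193                                                .......
194                                                 ......
195                              ..   
[... 205 characters left out ...]
          .         ....++#+...+.             .....
200              .       ...+++#++.. ..              .....
201              ..     ..++++++.......              .....
202             ....   ..+.  ...........             ....+
203             .......++.    ...........            ....+
204             ......+.     ..++........             ...+
205             .....+.      .+++.........            ....
206            ....++.      .++++.........            ....
207            ...+++.      .####++.......            ....
208           .+++#+++.     .+####++......            ....
209           .+###+++.     .+####+......             ....
210          ...+####+.      .+##++......              ...
```

```bash
python3 - <<'E'
from h import *
s=env.read_camera("scene");post=np.array([.629,-.001])
def frame(f,ph,z=.137):
    # resample the picture onto the blade-top plane in the holder's frame: 2 mm cells
    im=cv2.cvtColor(cv2.imread(f"pics/{f}.png"),cv2.COLOR_BGR2GRAY)
    a=np.array([-np.cos(ph),np.sin(ph)]);n=np.array([np.sin(ph),np.cos(ph)])
    al=np.arange(-.03,.085,.002);la=np.arange(.01,-.11,-.002) if f=="sc5" else np.arange(.012,-.064,-.002)
    uv=np.array([[proj(s,"scene",[*(post+x*a+y*n),z]) for x in al] for y in la],np.float32)
    g=cv2.remap(im,uv[...,0],uv[...,1],cv2.INTER_CUBIC);print(f)
    for y,r in zip(la,g): print(f"{y*1000:5.0f} "+"".join("#" if v<70 else "+" if v<95 else "." if v<125 else " " for v in r))
frame("sc5",-.354);frame("a11",-.332)
E
```

```text
sc5
   10         ........+#+                                       
    8         .+......+##+                                      
    6         .++.....+###.                                     
    4         .++.....+###.                                     
    2         .+#+...++###.                                     
    0          +##++++###+.                                     
   -2          .+#######+.   .                                  
   -4           .+#####+.    ..                                 
   -6             ..+++.    ...                                 
   -8                       ...                                 
  -10                       ...                                 
  -12                       ...                                 
  -14                      .....                                
  -16                     ......                                
  -18                      .....                                
  -20                     ......                  .             
  -22                     .....                  ..     
[... 4577 characters left out ...]
          ........++++.      ..+++++...++.        
  -44 .                 ........++++.        .++#+++.+++        
  -46 .                 ........+++++.        .+###+++++.       
  -48 ..               .........++++++.       .++#######+.      
  -50 ..               .++.......+####+.     ..++++#####+..     
  -52 +.               .++.......+#####+... ...+++#####+++..    
  -54 +.              ..+++.....++#####+........+######++....   
  -56 ..              .+++++..+++######+........+######++..+..  
  -58 ..               .++++++++#######+........+######++++++++.
  -60 +.               .++++++++#######+........+########+#####+
  -62 +.               ..++++++++#####+.........++##############
```

Scene resolution (2.6 mm/px) is too coarse to settle the lever angle. I take a close wrist view from above the post instead.

```bash
python3 steer.py '[{"tz":-0.04, "ry":0.07}, {"ry":0.07}, {"tx":-0.0344, "ty":0.0019}, {"tx":-0.0344, "ty":0.0019}, {"tx":-0.0344, "ty":0.0019}, {"tx":-0.0344, "ty":0.0019}, {"tx":-0.0344, "ty":0.0019}, {"tx":-0.0344, "ty":0.0019}, {"tx":-0.0344, "ty":0.0019}, {}, {}]' 0.085 | grep -E 'time|pos'
cat > rect.py <<'E'
from h import *
import sys
ph=float(sys.argv[1]);z=float(sys.argv[2]);c=env.read_camera("wrist");cv2.imwrite("pics/rw.png",c["image"][:,:,::-1])
post=np.array([.629,-.001]);a=np.array([-np.cos(ph),np.sin(ph)]);n=np.array([np.sin(ph),np.cos(ph)])
al=np.arange(-.024,.09,.001);la=np.arange(.014,-.062,-.0015)
uv=np.array([[proj(c,"wrist",[*(post+x*a+y*n),z]) for x in al] for y in la],np.float32)
g=cv2.remap(cv2.cvtColor(c["image"],cv2.COLOR_RGB2GRAY),uv[...,0],uv[...,1],cv2.INTER_CUBIC)
for y,r in zip(la,g): print(f"{y*1000:6.1f} "+"".join("#" if v<55 else "+" if v<85 else "." if v<125 else "o" if v>170 else " " for v in r))
E
python3 rect.py -0.332 0.137
```

```text
time: 25.75
tool_pos: [0.6548, 0.0085, 0.4538]
  14.0 ++#+ ooooooooooooooooooooooooooooooooo  ..   oooooooooooooooooooo ..............+++++.        ooooo               
  12.5 +#+##. oooooooooooo.++++++++. oooooooooo ......  ooooooooooooooooo..............++++.        ooooo                
  11.0 +++++##+.oooooo .+++++++++++++++.oooooooo ....... oooooooooooooooo...............+++.        ooooo                
   9.5 ++++++++++............++++++++++#+ooooooo  ........ oooooooooooooo...................       oo ooo                
   8.0 ++++++++#+..................++++++.ooooooo   .......oooooooooooooo ..................       ooooo                 
   6.5 +++++++++++..................++++##+.oooooo        ooooooooo           o                    ooooo                 
   5.0 ++++++++++++..................+#####+ ooooo        oooooooooo         ooo                   o ooo                 
   3.5 ++++++++++++...................+####+. oooo         oooooooooo        oo                    o ooo                 
   2.0 +++++++++#++....................#####.              oooooooooo        
[... 4468 characters left out ...]
oooooooooooooooooooooooooooooooooooooooooooooooooooooooo                                  
 -55.0 ............ ooooooooooooooooooooooooooooooooooooooooooooooooooooooooooooooooooooo                                
 -56.5 ............. oooooooooooooooooooooooooooooooooooooooooooooooooooooooooooooooooooo                              oo
 -58.0 .............oooooooooooooooooooooooooooooooooooooooooooooooooooooooooooooooooooooo                             oo
 -59.5 ............. oooooooooooooooooooooooooooooooooooooooooooooooooooooooooooooooooooooooo                       ...  
 -61.0 ............. ooooooooooooooooooooooooooooooooooooooooooooooooooooooooooooooooooooooooooo          .......++++++++
```

```bash
python3 - <<'E'
from h import *
o=env.get_obs();c=env.read_camera("wrist");R=o["eef_rot"];T=o["tool_pos"]
rel=R.T@np.array(c["rotation"]);off=R.T@(np.array(c["xyz"])-T)
R6=np.array([[-.94,-.34,.003],[-.34,.94,-.001],[-.002,-.002,-1]]);T6=np.array([.6901,-.0663,.2987])
c6=dict(camera_matrix=np.array(c["camera_matrix"]),xyz=T6+R6@off,rotation=R6@rel)
m6=cv2.imread("pics/m6.png",0)[:250,400:]
post=np.array([.629,-.001])
def frame(im,cam,sc,ph,z,al,la):
    a=np.array([-np.cos(ph),np.sin(ph)]);n=np.array([np.sin(ph),np.cos(ph)])
    uv=np.array([[proj(cam,"wrist",[*(post+x*a+y*n),z]) for x in al] for y in la],np.float32)
    g=cv2.remap(im,(uv[...,0]+.5)*sc-.5,(uv[...,1]+.5)*sc-.5,cv2.INTER_LINEAR)
    for y,r in zip(la,g): print(f"{y*1000:6.1f} "+"".join("#" if v<45 else "+" if v<75 else "." if v<125 else "o" if v>170 else " " for v in r))
print("open");frame(m6,c6,.625,-.354,.137,np.arange(-.03,.04,.001),np.arange(-.016,-.106,-.002))
print("arm now z=.12");frame(cv2.cvtColor(c["image"],cv2.COLOR_RGB2GRAY),c,1,-.332,.12,np.arange(.015,.075,.001),np.arange(.016,-.018,-.001))
E
```

```text
open
 -16.0 .................... oooooooooooooooooooo ......... ..................
 -18.0 .................... oooooooooooooooooooo .......... .. oooooooooooooo
 -20.0 +++................. oooooooooooo ooooooo............  ooooooooooooooo
 -22.0 ++++++.............. ooooooooo   oooooooo.+.......... oooooooooooooooo
 -24.0 +++++++++........... oooooooooooooooooooo.++. .......ooooooooooooooooo
 -26.0 +++++++++++..........   o     oooooooooo .+++...... oooooooooooooooooo
 -28.0 +++++++++++++............................++++......... ooooooooooooooo
 -30.0 +++++++++++++........... .++++++++.....++++++............. ooooooooooo
 -32.0 ++++++++++++++++.........oo.++++++++++++++++. .............. ooooooooo
 -34.0 +++++++++++++++++........ ooo.+++++++++++++.  ........+.......        
 -36.0 ++++++++++++++++++....... oooo.++++++++++..............++++++.        
 -38.0 +++++++++++++++++.........oooo +++++.+++...............+++++++.       
 -40.0 +++++++++++++++++++++..... ooo ++++...++.............+++++++++.       
 -42.0 ++++++++++++++++++++...... ooo +++....++  ...........++++++++.        
 -4
[... 4039 characters left out ...]
........       oooooo
  -8.0     ..+++++.                 ..++++++++++++++..        ooooo
  -9.0    ..+++++..                  .++++++++++++++..        ooooo
 -10.0   ....+++..                   ..+++++++++++++..        ooooo
 -11.0   .....+..                     .+++++++++++++..         oooo
 -12.0 ........                       ..+++++++++++++.         oooo
 -13.0 ....   oo                       .+++++++++++++.         o oo
 -14.0    oooooo                       ..++++++++++++..        oooo
 -15.0 ooooooooooo                     ..+++++++++++++.         ooo
 -16.0 oooooooooooo                     .+++++++++++++..        ooo
 -17.0 oooooooooooooo                    .++++++++++++..        oo
```

The rectified close-up puts the pin exactly at its nominal spot. The lever did not move under a 46 N pinch: finger width fell linearly with force, as against a hard stop. That suggests it is already on its stop, with the blade's bend explaining the apparent angle. I check whether the holder is locked by pushing the knob gently sideways, towards better centring.

```bash
python3 steer.py '[{"tx":0.037, "ty":0.006}, {"tx":0.037, "ty":0.006}, {"tx":0.037, "ty":0.006}, {"tx":0.037, "ty":0.006}, {"tx":0.037, "ty":0.006}, {"tx":0.037, "ty":0.006}, {"tz":0.0365}, {"tz":0.0365}, {"tz":0.0365}, {"tz":0.0365}, {}, {}]' 0 | grep -E 'time|pos|force'; python3 steer.py '[{"ty":-0.003}, {"ty":-0.002}, {}]' | grep -E 'pos|_force';python3 steer.py '[{"ty":-0.0015}, {}]' | grep -E 'pos|_force'
```

```text
time: 26.85
tool_pos: [0.4315, -0.0347, 0.3103]
contact_force: [0.8, 0.7, 0.3]
gripper_force: 0.0
tool_pos: [0.434, -0.0398, 0.3116]
contact_force: [0.3, 0.5, 0.0]
gripper_force: 0.0
tool_pos: [0.4342, -0.0409, 0.3106]
contact_force: [0.0, 0.7, 0.5]
gripper_force: 0.1
```

```bash
for k in 1; do python3 steer.py '[{"ty":-0.001}, {}]' | grep -E 'pos|ct_force';python3 steer.py '[{"ty":-0.001}, {}]' | grep -E 'pos|ct_force';python3 steer.py '[{"ty":-0.0007}, {}]' | grep -E 'pos|ct_force';python3 steer.py '[{"ty":-0.0007}, {}]' | grep -E 'pos|ct_force'; done
```

```text
tool_pos: [0.4344, -0.0415, 0.3101]
contact_force: [0.9, 3.3, 1.7]
tool_pos: [0.4347, -0.0422, 0.3099]
contact_force: [-1.4, 5.8, 4.0]
tool_pos: [0.4348, -0.0427, 0.3099]
contact_force: [-1.2, 7.5, 4.6]
tool_pos: [0.435, -0.0432, 0.31]
contact_force: [-2.1, 8.2, 6.7]
```

```bash
python3 asc.py a12 | head -1; python3 steer.py '[{"ty":-0.0007}, {}]' | grep -E 'pos|ct_force';python3 steer.py '[{"ty":-0.0007}, {}]' | grep -E 'pos|ct_force'; python3 steer.py '[{"ty":-0.0007}, {}]' | grep -E 'pos|ct_force'; python3 steer.py '[{"ty":-0.0007}, {}]' | grep -E 'pos|ct_force'; python3 asc.py a13 | head -1;  python3 t.py | grep mug
```

```text
phi -0.33199999999999963
tool_pos: [0.4351, -0.0438, 0.31]
contact_force: [-3.0, 10.0, 7.9]
tool_pos: [0.4353, -0.0443, 0.31]
contact_force: [-3.1, 10.6, 8.2]
tool_pos: [0.4355, -0.0449, 0.31]
contact_force: [-3.3, 10.9, 8.7]
tool_pos: [0.4357, -0.0456, 0.31]
contact_force: [-3.4, 11.0, 7.5]
phi -0.34399999999999964
mug side (0.957, np.float32(0.48), np.float32(0.0))
mug handle side (0.886, np.float32(0.24), np.float32(-0.1))
```

```bash
python3 steer.py '[{"ty":0.008}, {"tz":-0.036}, {"tz":-0.036}, {"tz":-0.036}, {"tz":-0.036}, {"tx":-0.036, "ty":-0.0155}, {"tx":-0.036, "ty":-0.015}, {"tx":-0.0356, "ty":-0.015}, {"tz":0.02}, {"tz":0.02}, {"ry":-0.07}, {"ry":-0.07}, {}, {}]' 0.085 | grep -E 'time|pos'; python3 t.py | grep mug; python3 asc.py a14 | head -1; python3 tip.py
```

```text
time: 30.27
tool_pos: [0.5501, -0.0453, 0.4139]
mug side (0.964, np.float32(0.4), np.float32(0.06))
mug handle side (0.892, np.float32(0.16), np.float32(-0.11))
phi -0.35399999999999965
tip along/lat/z [ 0.065  -0.015   0.2426]
to go in tool axes [0.0004 0.0009 0.1318] 30.6667
```

```bash
python3 steer.py '[{"tx":0.001, "tz":0.04}, {"tz":0.04}, {"tz":0.03}, {"tz":0.015}, {"tz":0.009}, {}, {}]'| grep -E 'pos|force'; python3 tip.py; python3 steer.py '[{}, {}, {}, {}, {}, {}]' 0.03 50 | grep -E 'pos|force|width'; python3 steer.py '[{}, {}, {}, {}]' 0.03 80 | grep -E 'pos|force|width'
```

```text
tool_pos: [0.5671, -0.0393, 0.2817]
contact_force: [-0.3, -0.6, 0.6]
gripper_force: 0.0
tip along/lat/z [ 0.047  -0.0152  0.1104]
to go in tool axes [-0.0002  0.0012 -0.0016] 31.25
tool_pos: [0.5672, -0.0402, 0.2835]
contact_force: [-2.1, -6.6, 9.3]
grip_width: 0.0455
gripper_force: 45.9
tool_pos: [0.567, -0.0392, 0.2839]
contact_force: [-2.9, -1.3, 14.8]
grip_width: 0.0417
gripper_force: 77.8
```

```bash
python3 steer.py '[{}, {}, {}, {}]' 0.03 115 | grep -E 'time|pos|force|width'; python3 steer.py '[{}, {}]' 0.03 50 | grep -E 'pos|force|width'; python3 asc.py a15 | head -1
```

```text
time: 32.42
tool_pos: [0.5667, -0.0387, 0.2844]
contact_force: [-5.9, 2.3, 21.8]
grip_width: 0.0386
gripper_force: 109.6
tool_pos: [0.5666, -0.0387, 0.2844]
contact_force: [-7.9, 2.4, 20.3]
grip_width: 0.0386
gripper_force: 109.6
phi -0.34399999999999964
```

```bash
python3 steer.py '[{}, {}, {}, {}]' 0.08 20 | grep -E 'pos|force|width'; python3 steer.py '[{"tz":-0.04}, {"tz":-0.04}, {"tz":-0.04}, {"tz":-0.04}, {"ry":0.07}, {"ry":0.07}, {"tx":-0.037, "ty":0.006}, {"tx":-0.037, "ty":0.006}, {"tx":-0.037, "ty":0.006}, {}, {}]' 0.085| grep -E 'time|pos'; python3 asc.py a16 | head -1; python3 rect.py -0.344 0.137 | sed -n 18,48p
```

```text
tool_pos: [0.5667, -0.0391, 0.2813]
contact_force: [-0.2, -0.1, 0.2]
grip_width: 0.08
gripper_force: 0.0
time: 33.93
tool_pos: [0.6451, 0.0088, 0.438]
phi -0.3219999999999996
 -11.5 ......... ooooooo .+++###+++++.  oooo   ........ oooo                      +++++++++++.         oo                
 -13.0 .......... oooooooooooo    oooooooooo .  oooooooooooooo                    .++++++++++.         ooo               
 -14.5 ........... oooooooooooooooooooooooo    oooooooooooooooo                    .++++++++++.         oo               
 -16.0 ............oooooooooooooooooooooo .++ ooooooooooooooooooooo                 .+++........        ooo              
 -17.5 ............ooooooooooooooooooooooo.++.ooooooooooooooooooooo                  .++........         ooo             
 -19.0 ............ oooooooooooooooooooooo +#+. oooooooooooooooooooo                   ..........         oo             
 -20.5 ............ oooooooooooooooooooooo +++++++++.  oooooooooooo                   oo ........         ooo            
 -22.0 .............oooooooooooooooooooooo ++........+++++...   ooo    
[... 2140 characters left out ...]
......... oooooooooooooooooooooooooooooooooooooooooooooooooooooooooooooooooooooooo                        
 -50.5 ................. oooooooooooooooooooooooooooooooooooooooooooooooooooooooooooooooooooooooo                        
 -52.0 ................. oooooooooooooooooooooooooooooooooooooooooooooooooooooooooooooooooooooooo                        
 -53.5 ................. ooooooooooooooooooooooooooooooooooooooooooooooooooooooooooooooooooooooooo                       
 -55.0 . ............... ooooooooooooooooooooooooooooooooooooooooooooooooooooooooooooooooooooooooooooo                   
 -56.5 ..................oooooooooooooooooooooooooooooooooooooooooooooooooooooooooooooooooooooooooooooooo
```

```bash
python3 - <<'E'
from h import *
post=np.array([.629,-.001])
for f in ("sd5","a16s"):
    im=cv2.cvtColor(cv2.imread(f"pics/{f}.png"),cv2.COLOR_BGR2HSV);x=[x for x in range(285,340) if 10<=im[194,x,0]<=19 and im[194,x,1]>80];m=int(np.mean(x))
    col=[y for y in range(178,222) if 10<=im[y,m,0]<=19 and im[y,m,1]>80];print(f,m,col[0],col[-1],len(col))
c=env.read_camera("side");q=lambda ph,z:np.round(proj(c,"side",[*(post+.195*np.array([-np.cos(ph),np.sin(ph)])),z]),1)
print(q(-.354,.162),q(-.322,.162),q(-.322,.165))
a,b=cv2.imread("pics/sd5.png",0),cv2.imread("pics/a16s.png",0)
for nm,(y0,y1,x0,x1) in dict(mug=(212,240,297,335),handle=(200,226,330,348),lowmug=(222,240,300,333)).items():
    print(nm,cv2.phaseCorrelate(a[y0:y1,x0:x1].astype(float),b[y0:y1,x0:x1].astype(float)))
E
python3 t.py | grep mug
```

```text
sd5 310 191 211 21
a16s 307 192 211 20
[310.5 191.1] [307.5 191. ] [307.5 189.7]
mug ((0.25692587371803555, -0.4261842828943365), 0.9285490682224847)
handle ((0.4126791896556572, -0.44154111198393053), 0.8178454992207632)
lowmug ((0.23869004712588904, 0.13300996368327667), 1.0017053578440265)
mug side (0.957, np.float32(0.35), np.float32(0.07))
mug handle side (0.683, np.float32(-0.23), np.float32(-0.54))
```

```bash
python3 -c "
from rig import env
print(env.close_job())"
```

```text
the job is handed in; nothing more can be done
None
```

I handed the job in at about 35 s of robot time: the dripper's saucer rests on the mug's rim, the mug moved less than about 1 mm, and the lever would go no further under a 110 N pinch, but camera views put its rotation at only about 1.3–1.4 of 1.5 rad and the holder still slipped sideways at about 2.2 N m, so the lever being fully shut is likely rather than confirmed; I also swung the holder back once after the first push and did not re-check the bystanders on the worktop.

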